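# Zero the spice mill

### The arm

A 6-joint arm with a two-finger parallel gripper is mounted at the origin on the work surface. World frame = base frame: x ahead of the robot, y to its left, z up, the work surface at z = 0. Lengths are in m, angles in degrees, forces in N, time in s.
With the tool pointing down it reaches from about 0.325 to 0.875 m from the base axis. Payload 4.4 kg.
Tool frame: the origin (TCP) lies at the very end of the fingers, on their centre line; the grasp point (between the pads) lies 19 mm behind it (arm.tcp_to_grasp is the distance from the TCP to the grasp point, in m); z points along the fingers, y is the line along which they close (so a half turn about z gives the same grasp; the last joint's range is limited). The gripper opens to 85 mm and grips with 20 to 120 N. Pads are 22 mm wide; open, the fingers measure 114 mm over their backs; the gripper's body (76 mm by 85 mm) begins 54 mm behind the grasp point. The pads swing forward as they close: fully open they stand 13 mm farther back than shut.
Start: joints at [-8.623, 11.837, 88.321, -0, 79.842, -8.623], TCP at [0.575, -0, 0.231] pointing down, gripper open.
Joint ranges: [-156.59, 156.59], [-49.26, 127.26], [12.9, 141.05], [-63.56, 243.56], [4.71, 150.69], [-161.64, 161.64]. Speed limits (degrees/s): [159.86, 159.86, 180, 180, 180, 180].

### API

Orientations are given as a 3x3 rotation matrix whose columns are the frame's x, y, z axes.
In Python, from rig import arm gives the robot as it stands. The module is installed in compiled form; this text tells all that it offers.
- The arm moves only by the shell command python3 -m jog 'ROWS' [FORCE]. ROWS is text: rows parted by semicolons, each of 7 numbers parted by spaces: the closure in counts, from 0 (fully open) to 255 (shut), then the shift along the tool's x, y, z in cm, then the turn, a rotation vector about the tool's x, y, z in rad. In form: fingers dx dy dz rx ry rz; .... A call has 1 to 12 rows; each row is the pose to reach, as a shift and turn from the pose commanded when the call began, along the tool's axes at that moment; what a row does not reach only later rows make up. A row lasts 1/12 s, in which the tool goes at most 41.7 mm and 7.16 degrees, less where a joint would pass 70% of its speed; a pose out of reach is approached as far as the arm can. A call with a gripper value outside its range is refused whole. The fingers move at their own pace and stop on an object; FORCE is the grip in N (left out, the last holds). Time passes only in rows, so rows that repeat a pose let the fingers close. It gives the time, the measured TCP pose, the force, the opening and the grip force at its end, in the units of the state.
- arm.sense(): the state, without advancing time (a new reading comes with each control period).
- arm.camera(name): name is "scene" or "side" or "wrist"; returns the picture (480x640x3 uint8, red, green, blue); there is no depth.
- arm.camera_info(name): a dict with "fx", "fy", "cx", "cy" (pixels), "rvec" (rotation vector, rad) and "tvec" (3), from world to camera coordinates, as OpenCV has them. Camera axes: x right, y down, z forward; pixel columns grow to the right and rows downward; lengths in m; the calibration is good to about 2 mm. A picture is of the moment at which its call begins: read the wrist's pose just before it. camera_info takes no time and is no camera call; for the wrist camera it gives the pose at the moment of the call.
- arm.finish_job(): hands the job in; it is judged then, once.
The state is a dict: "time_s": time; "joint_positions": joint angles; "qd": joint speeds; "joint_torque": joint torques, N m; "ee_pos": TCP position; "eef_rot": TCP orientation; "wrist_force": force on the tool from outside, world axes, zero at the start; "torque": the same for the moment, N m; "finger_gap": opening from 0.0 (shut) to 1.0 (fully open); "gripper_force": force on a finger pad.
Only numpy, scipy, OpenCV 4.12 (cv2) and the standard library are available. Lean on these libraries where they do the work, as an engineer would, in place of code of your own. Each camera call takes 0.05 s, during which the arm holds its last target. There are 200 camera calls.

### The job

Set the grind of the spice mill: turn the black adjuster knob on its top clockwise until the screw bottoms firmly, stopping as soon as you feel it so that the burrs are not forced, then back it off a quarter of a turn and let go. Leave everything else on the counter where it is.

Things in the scene. Friction and masses are not known exactly. Their poses are not given: they have to be found in the camera images.
- mill: countertop spice mill held fast to the counter by its black suction foot (it cannot move): foot 110 mm across, glass body 84 mm, dark wooden collar 72 mm, steel ring 74 mm with its top 142 mm above the counter; black adjuster knob on top, 186 mm high in all. Origin at the centre of its underside, z up. Its yaw says nothing about where the screw bottoms
- knob (a point): centre of the black knob's grip, on the upright screw axis, 168 mm above the counter; turns with it, z up. Block 42 mm long along x, 36 mm wide along y, 18 mm above and below this point; under it a steel skirt 55 mm across, 6 mm thick. White line on top from the centre to +x and down the +x face. Clockwise from above closes, anticlockwise opens; the knob does not rise or sink
- screw (a point): fixed point on the screw axis, on the mill's steel ring, 142 mm up. Screw: starts 2.2 to 3.8 rad above bottom; runs with 0.05 N m friction plus 0.02 N m s/rad; past first touch the knob's torque climbs springily by 3 N m per rad. Firm: 0.2 N m or more on the knob. Above 0.9 N m the burrs are damaged. Let go on the bottom it springs back to first touch; elsewhere it stays
- burr (a joint): gap in m between the steel burrs hidden in the mill, opened by the knob: 0 from first touch (the bottom) on down, growing as it is backed off, 0.08 mm per rad, 0.5 mm a turn, so a quarter turn is 0.126 mm: a noisy reading is too coarse to find the bottom by
- press (a joint): how far in m the bottomed screw presses the lower burr down against its spring: 0 when free, 0.027 mm per N m of torque on the knob (0.08 mm per rad past first touch); firm is 0.0054 mm, damage 0.024 mm: a noisy reading is far too coarse to use
- board: square acacia chopping board, 240 x 240 x 18 mm, lying loose; origin at the centre of its underside; leave alone
- teacup: white ceramic teacup, 84 mm across the rim, 65 mm tall, standing on the board; origin at the centre of its foot; leave alone
- crank: the mill's steel crank, 120 mm long with a dark wooden grip (50 mm tall in all), lying on the board; origin at the middle of its underside; leave alone
- rolling_pin: steel rolling pin, 44 mm thick, 390 mm long with its dark handles, lying on the counter; origin under its middle, x axis along it; leave alone
- jar: glass jar with a clip-on lid, 90 mm across, 124 mm tall; origin at the centre of its foot; leave alone
- sieve: orange plastic sieve, bowl 140 mm across and 50 mm tall, handle along its x axis to 190 mm from the centre; origin under the bowl's centre; leave alone
- dispenser: clear plastic push-pump soap dispenser, 66 mm across, 180 mm tall; origin at the centre of its foot; leave alone

How it is judged (in metres and radians):
On the way, in this order (a step that is already met when the one before it is completed fails the run):
1. the screw is turned down until it bottoms firmly (burrs pressed with at least 0.2 N m) (value of joint press above 5.3e-06 m), for 0.1 s.
2. it is then backed off a quarter turn, within 23 degrees (value of joint burr between 9.37e-05 and 0.0001577 m), for 0.2 s.
At the end, for the whole second after the job is handed in: the knob stands a quarter turn (90 degrees, within 23 degrees either way) anticlockwise of the point where the burrs first touch, a burr gap of 0.094 to 0.158 mm, let go (all of step 2).
It fails at once if the bottomed screw is forced: more than 0.9 N m on the burrs (value of joint press above 2.4e-05 m).
It fails at once if something else on the counter is moved by more than 20 mm (distance of any of board, teacup, crank, rolling_pin, jar, sieve, dispenser from where it was at the start of the episode above 0.02 m).
It also fails if it takes over 72 s, if anything falls off the work surface, if the arm or the gripper's body presses on something with over 40 N, if the wrist force passes 120 N, or if a joint passes its speed limit or range.

## Working session

There is one attempt and no reset: what is moved stays moved. The work goes in short steps, Python scripts to look and compute and a shell command to move; the robot and the scene stay as the last step left them, time stands still between calls to the robot, and variables do not carry over. Pictures are saved under pics/ and viewed, at most 10 in all, crops included, and the job is handed in when it is done.

```bash
mkdir -p pics; python3 - <<'E'
from rig import arm
import cv2
s=arm.sense();print(s)
for n in("scene","side"):
    cv2.imwrite(f"pics/{n}0.png",arm.camera(n)[...,::-1]);print(n,arm.camera_info(n))
E
```

```text
{'time_s': 0.0, 'joint_positions': array([-8.62410636e+00,  1.18861693e+01,  8.84068003e+01,  1.47568103e-03,
        7.98415591e+01, -8.62046557e+00]), 'qd': array([ 0.05187587, -0.04680241,  0.01054685, -0.01342869, -0.02313859,
       -0.00174593]), 'joint_torque': array([ 4.44781954e-04, -3.83034396e+01, -2.91594708e+01, -2.26178481e-04,
        1.06274080e-02,  5.83859855e-05]), 'ee_pos': array([5.74227483e-01, 1.02998028e-04, 2.30090177e-01]), 'eef_rot': array([[ 6.85528273e-05,  9.99997312e-01, -2.31761827e-03],
       [ 9.99999927e-01, -6.76789239e-05,  3.77145944e-04],
       [ 3.76988076e-04, -2.31764395e-03, -9.99997243e-01]]), 'wrist_force': array([ 0.01647144,  0.35118116, -0.43379566]), 'torque': array([-0.00630413, -0.03145037, -0.00538991]), 'gripper_force': 0.0, 'finger_gap': 1.0009232240651342}
scene {'fx': 463.6791098549672, 'fy': 463.6791098549672, 'cx': 323.2413163029313, 'cy': 240.04944246027677, 'rvec': array([ 1.1358117 ,  2.41126966, -0.92261577]), 'tvec': array([ 0.35194651, -0.25879026,  1.43114178])}
side {'fx': 568.9372386596367, 'fy': 568.9372386596367, 'cx': 306.91771281779137, 'cy': 242.9344036542537, 'rvec': array([ 2.21965042, -0.76687741,  0.3494846 ]), 'tvec': array([-0.39860777,  0.35810981,  1.15194086])}
```

View pics/scene0.png

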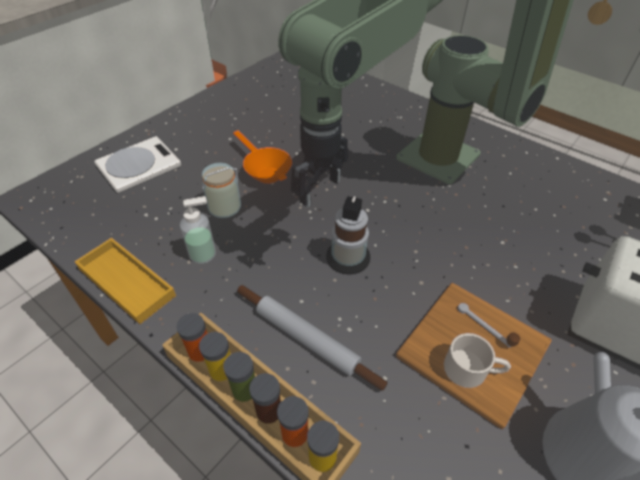

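View pics/side0.png

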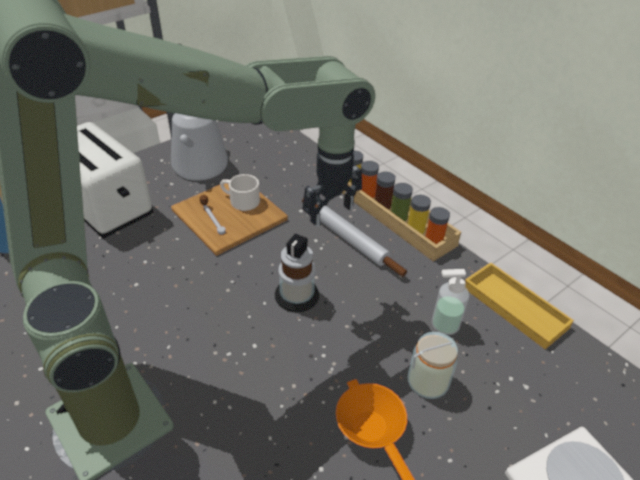

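Scene view: the knob is near (352,208) and the mill foot near (349,256). Side view: the knob is near (298,245) and the foot near (297,292). I'll triangulate these and zoom in on both.

```bash
cat > h.py <<'E'
from rig import arm
import cv2,numpy as np
def P(i):
    K=np.array([[i["fx"],0,i["cx"]],[0,i["fy"],i["cy"]],[0,0,1]])
    return K@np.c_[cv2.Rodrigues(i["rvec"])[0],i["tvec"]]
def tri(a,pa,b,pb):
    X=cv2.triangulatePoints(P(a),P(b),np.array(pa,float),np.array(pb,float))[:,0];return X[:3]/X[3]
def proj(i,p):
    q=P(i)@np.r_[p,1];return q[:2]/q[2]
E
python3 - <<'E'
from h import *
a,b=arm.camera_info("scene"),arm.camera_info("side")
for p,q in(((352,208),(298,245)),((349,256),(297,293))):print(tri(a,p,b,q))
A=cv2.imread("pics/scene0.png")[190:275,305:395];B=cv2.imread("pics/side0.png")[230:315,253:343]
cv2.imwrite("pics/z0.png",np.hstack([cv2.resize(x,(396,374),interpolation=cv2.INTER_CUBIC) for x in(A,B)]))
E
```

```text
[0.50522294 0.03412912 0.17060938]
[0.50420775 0.03626841 0.00736206]
```

View pics/z0.png

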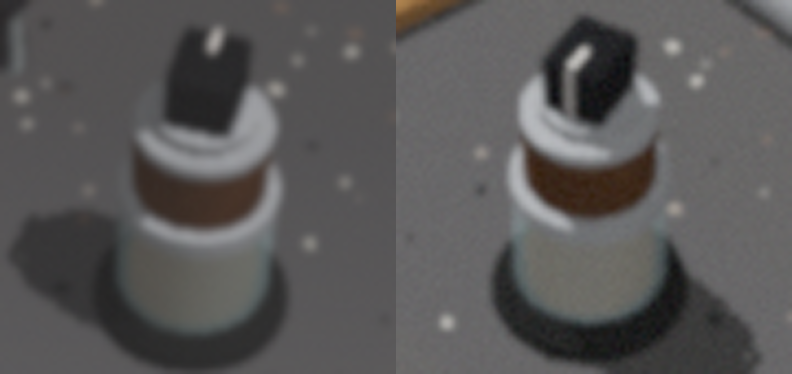

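```bash
python3 - <<'E'
from h import *
a,b=arm.camera_info("scene"),arm.camera_info("side")
c=tri(a,(352.7,201.4),b,(296.6,240.9));e=tri(a,(354.5,196.8),b,(292.1,245));print(c,e,np.degrees(np.arctan2(*(e-c)[1::-1])))
E
python3 -m jog '0 1.7 -3.5 0 0 0 0;0 3.4 -7 0 0 0 0;0 3.4 -7 0 0 0 0;0 3.4 -7 0 0 0 0'
python3 - <<'E'
from h import *
i=arm.camera_info("wrist");cv2.imwrite("pics/w0.png",arm.camera("wrist")[...,::-1]);print(i)
for z in(.168,.186):print(proj(i,(.505,.034,z)))
E
```

```text
[0.50082494 0.03267092 0.18664448] [0.4852441  0.02752584 0.18656373] -161.72582081620342
time_s: 0.43
ee_pos: [0.5025, 0.0349, 0.2299]
eef_rot: [[-0.001, 1.0, -0.003], [1.0, 0.001, 0.0], [0.0, -0.003, -1.0]]
wrist_force: [0.7, 0.5, 1.3]
finger_gap: 1.0
gripper_force: 0.0
{'fx': 375.6020867815929, 'fy': 375.6020867815929, 'cx': 324.6094141285719, 'cy': 242.09775748089632, 'rvec': array([-2.8806963 , -0.00318097,  0.00368083]), 'tvec': array([-5.02625180e-01, -1.42567797e-04,  3.86202653e-01])}
[328.05784295 262.46649075]
[328.26669229 273.13836421]
```

View pics/w0.png

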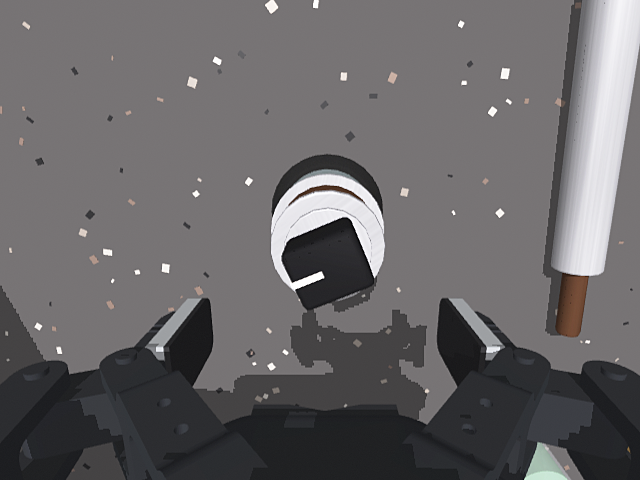

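Wrist view: the knob's white line runs from the centre at about (323,275) to about (293,288). The knob edges run parallel to it or square to it.

```bash
python3 - <<'E'
from h import *
i=arm.camera_info("wrist");R=cv2.Rodrigues(i["rvec"])[0];o=-R.T@i["tvec"]
def bp(u,v,z):
    d=R.T@[(u-i["cx"])/i["fx"],(v-i["cy"])/i["fy"],1];return o+d*(z-o[2])/d[2]
c=bp(323,275,.186);e=bp(293,288,.186);print(c,e,np.degrees(np.arctan2(*(e-c)[1::-1])),np.linalg.norm(e-c))
print("corners",[bp(*p,.186).round(4) for p in((284,250),(349,218),(374,281),(306,309))])
print("foot far edge",bp(327,155,0),"foot l/r",bp(271,205,0.005),bp(383,205,.005), "skirt/ring l r",bp(271,240,.142),bp(385,240,.142))
print(arm.sense()["joint_positions"])
E
```

```text
[0.5043352  0.03189209 0.186     ] [0.48836629 0.02453981 0.186     ] -155.27808884061605 0.017580163131845707
corners [array([0.4841, 0.0456, 0.186 ]), array([0.5175, 0.0625, 0.186 ]), array([0.5313, 0.0286, 0.186 ]), array([0.4951, 0.0124, 0.186 ])]
foot far edge [0.5074626  0.08733125 0.        ] foot l/r [0.45225694 0.03930462 0.005     ] [0.56287404 0.03942691 0.005     ] skirt/ring l r [0.47112877 0.03942378 0.142     ] [0.54354452 0.03950276 0.142     ]
[-5.92075127e+00  3.36089153e+00  9.79066558e+01 -1.13943922e-02
  7.87312498e+01 -5.96483560e+00]
```

```bash
python3 -m jog '0 -0.1 0.4 0 0 0 -0.12;0 -0.1 0.4 0 0 0 -0.24;0 -0.1 0.4 0 0 0 -0.36;0 -0.1 0.4 0 0 0 -0.48;0 -0.1 0.4 0 0 0 -0.6;0 -0.1 0.4 0 0 0 -0.72;0 -0.1 0.4 0 0 0 -0.84;0 -0.1 0.4 0 0 0 -0.96;0 -0.1 0.4 0 0 0 -1.08;0 -0.1 0.4 0 0 0 -1.2;0 -0.1 0.4 0 0 0 -1.32;0 -0.1 0.4 0 0 0 -1.44'
python3 -m jog '0 0 0 0 0 0 -0.12;0 0 0 0 0 0 -0.24;0 0 0 0 0 0 -0.36;0 0 0 0 0 0 -0.48;0 0 0 0 0 0 -0.57;0 0 0 0 0 0 -0.57;0 0 0 0 0 0 -0.57'
python3 - <<'E'
from h import *
i=arm.camera_info("wrist");cv2.imwrite("pics/w1.png",arm.camera("wrist")[...,::-1]);print(i)
print(arm.sense()["joint_positions"],arm.sense()["torque"])
E
```

```text
time_s: 1.48
ee_pos: [0.5108, 0.0322, 0.2319]
eef_rot: [[-0.992, 0.125, 0.002], [0.125, 0.992, -0.0], [-0.002, -0.0, -1.0]]
wrist_force: [-0.1, -0.7, 0.4]
finger_gap: 0.998
gripper_force: 0.0
time_s: 2.07
ee_pos: [0.5103, 0.0325, 0.2317]
eef_rot: [[-0.906, -0.423, 0.001], [-0.423, 0.906, -0.0], [-0.001, -0.001, -1.0]]
wrist_force: [-0.3, -0.1, -1.0]
finger_gap: 1.0
gripper_force: 0.0
{'fx': 375.6020867815929, 'fy': 375.6020867815929, 'cx': 324.6094141285719, 'cy': 242.09775748089632, 'rvec': array([-1.60177755, -2.51526684, -0.33096729]), 'tvec': array([ 0.18646454, -0.4942235 ,  0.25385635])}
[-6.05537876e+00  3.96795038e+00  9.71952642e+01 -4.66728845e-03
  7.87859326e+01 -1.21060967e+02] [0.02660163 0.00447623 0.03675613]
```

View pics/w1.png

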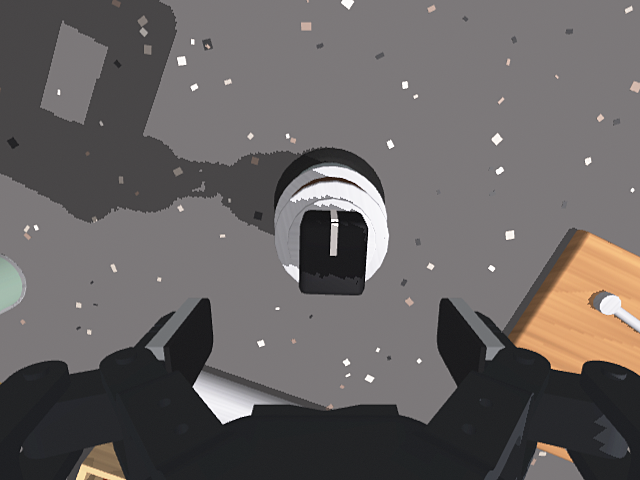

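The knob now looks square to the jaws, with the line running from (334,255) at the centre to (334,222) at the edge. I'll triangulate the centre from both wrist views.

```bash
python3 - <<'E'
from h import *
f=dict(fx=375.602,fy=375.602,cx=324.609,cy=242.098)
a=dict(f,rvec=np.array([-2.8806963,-0.00318097,0.00368083]),tvec=np.array([-.50262518,-1.42567797e-04,.386202653]))
b=dict(f,rvec=np.array([-1.60177755,-2.51526684,-0.33096729]),tvec=np.array([.18646454,-.4942235,.25385635]))
c=tri(a,(323,275),b,(334,255));e=tri(a,(293,288),b,(334,222));print(c,e,np.degrees(np.arctan2(*(e-c)[1::-1])))
s=arm.sense();R=s["eef_rot"];print("shift cm in tool",R.T@(np.array([c[0],c[1],.155])-s["ee_pos"])*100)
R2=cv2.Rodrigues(b["rvec"])[0];o=-R2.T@b["tvec"]
def bp(u,v,z):
    d=R2.T@[(u-b["cx"])/b["fx"],(v-b["cy"])/b["fy"],1];return o+d*(z-o[2])/d[2]
print("in tool frame from TCP: ring L,R",[(R.T@(bp(u,v,z)-s["ee_pos"])*100).round(2) for u,v,z in((274,235,.142),(389,235,.142),(274,200,0.005),(385,200,.005),(301,275,.186),(367,275,.186),(334,222,.186))])
E
```

```text
[0.5018044  0.03349649 0.18675191] [0.48600483 0.02604008 0.18644293] -154.73559457054589
shift cm in tool [0.70636675 0.43435523 7.65577061]
in tool frame from TCP: ring L,R [array([ 0.7 , -3.23,  8.96]), array([0.7 , 4.07, 8.95]), array([ 0.86, -5.01, 22.66]), array([ 0.87,  5.93, 22.65]), array([-0.39, -1.26,  4.56]), array([-0.39,  2.23,  4.56]), array([2.47, 0.46, 4.55])]
```

```bash
python3 -m jog '0 0.6 0.4 0 0 0 0;0 0.6 0.4 2 0 0 0;0 0.6 0.4 4 0 0 0;0 0.6 0.4 6 0 0 0;0 0.6 0.4 7.6 0 0 0;0 0.6 0.4 7.6 0 0 0;0 0.6 0.4 7.6 0 0 0;60 0.6 0.4 7.6 0 0 0;60 0.6 0.4 7.6 0 0 0;60 0.6 0.4 7.6 0 0 0' 40
python3 - <<'E'
from h import *
cv2.imwrite("pics/w2.png",arm.camera("wrist")[...,::-1]);s=arm.sense();print(s["ee_pos"],s["finger_gap"],s["wrist_force"],s["torque"])
E
```

```text
time_s: 2.95
ee_pos: [0.503, 0.034, 0.1568]
eef_rot: [[-0.905, -0.425, 0.003], [-0.425, 0.905, -0.0], [-0.003, -0.002, -1.0]]
wrist_force: [-0.1, 0.9, -0.8]
finger_gap: 0.766
gripper_force: 0.0
[0.50278236 0.03398314 0.15660522] 0.763128456828754 [-0.37827448 -0.14556747 -0.39741924] [ 0.00545852 -0.06772895 -0.01937844]
```

View pics/w2.png

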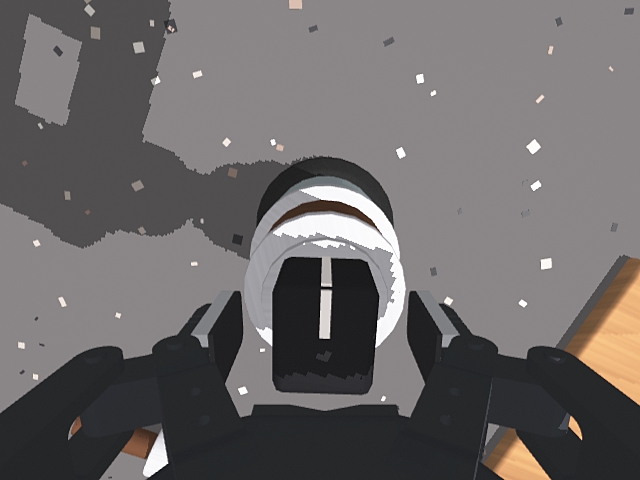

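The knob is centred between the pads at column 325, with its top centre at about (325,338).

```bash
python3 - <<'E'
from h import *
i=arm.camera_info("wrist");s=arm.sense();R2=cv2.Rodrigues(i["rvec"])[0];o=-R2.T@i["tvec"]
for u,v in((325,338),(326,289),(328,257)):
    d=R2.T@[(u-i["cx"])/i["fx"],(v-i["cy"])/i["fy"],1];p=o+d*(.186-o[2])/d[2];print(p,s["eef_rot"].T@(p-s["ee_pos"])*100)
E
python3 -m jog '110 0 0 0 0 0 0;150 0 0 0 0 0 0;255 0 0 0 0 0 0;255 0 0 0 0 0 0;255 0 0 0 0 0 0;255 0 0 0 0 0 0;255 0 0 0 0 0 0;255 0 0 0 0 0 0' 40
python3 -c "
from rig import arm
s=arm.sense();print(s['torque'],s['wrist_force'])"
```

```text
[0.50139794 0.03358942 0.186     ] [ 0.13565989  0.01938673 -2.93980777]
[0.4854565  0.02644412 0.186     ] [ 1.88233586  0.05034765 -2.94364291]
[0.47547823 0.02243361 0.186     ] [ 2.95599796  0.11154044 -2.94605527]
time_s: 3.67
ee_pos: [0.5023, 0.0337, 0.1559]
eef_rot: [[-0.905, -0.425, 0.001], [-0.425, 0.905, -0.001], [-0.001, -0.001, -1.0]]
wrist_force: [-0.9, -2.0, 5.1]
finger_gap: 0.422
gripper_force: 41.2
[-0.26185843  0.2397669   0.01947579] [-0.89730166 -2.0203402   5.07463701]
```

```bash
cat > t.py <<'E'
from rig import arm
import numpy as np
s=arm.sense();R=s["eef_rot"];print("T",s["torque"].round(3),"F",s["wrist_force"].round(1),"yaw",np.degrees(np.arctan2(R[1,1],R[0,1])).round(2),"j6",s["joint_positions"][5].round(2),"jt6",s["joint_torque"][5].round(3),"gap",round(s["finger_gap"],3))
E
python3 t.py
python3 -m jog '255 0 0 0 0 0 0.06;255 0 0 0 0 0 0.12;255 0 0 0 0 0 0.18;255 0 0 0 0 0 0.24;255 0 0 0 0 0 0.3;255 0 0 0 0 0 0.36;255 0 0 0 0 0 0.42;255 0 0 0 0 0 0.48;255 0 0 0 0 0 0.54;255 0 0 0 0 0 0.6' |tail -2; python3 t.py
python3 -m jog '255 0 0 0 0 0 0;255 0 0 0 0 0 0' >/dev/null;python3 t.py
```

```text
T [-0.262  0.24   0.019] F [-0.9 -2.   5.1] yaw 115.16 j6 -121.15 jt6 -0.001 gap 0.422
finger_gap: 0.415
gripper_force: 40.8
T [0.209 0.145 0.053] F [-1.  -0.1  6.2] yaw 80.62 j6 -86.61 jt6 -0.528 gap 0.415
T [0.136 0.141 0.059] F [-1.   0.5  5.1] yaw 80.78 j6 -86.77 jt6 0.063 gap 0.417
```

```bash

python3 -m jog '255 0 0 0 0 0 0.06;255 0 0 0 0 0 0.12;255 0 0 0 0 0 0.18;255 0 0 0 0 0 0.24;255 0 0 0 0 0 0.3;255 0 0 0 0 0 0.36;255 0 0 0 0 0 0.42;255 0 0 0 0 0 0.48;255 0 0 0 0 0 0.54;255 0 0 0 0 0 0.6;255 0 0 0 0 0 0.65;255 0 0 0 0 0 0.7' >/dev/null; python3 t.py
python3 -m jog '255 0 0 0 0 0 0.06;255 0 0 0 0 0 0.12;255 0 0 0 0 0 0.18;255 0 0 0 0 0 0.24;255 0 0 0 0 0 0.3;255 0 0 0 0 0 0.36;255 0 0 0 0 0 0.42;255 0 0 0 0 0 0.48;255 0 0 0 0 0 0.54;255 0 0 0 0 0 0.6;255 0 0 0 0 0 0.65;255 0 0 0 0 0 0.7' >/dev/null; python3 t.py
```

```text
T [ 0.587 -0.253  0.063] F [0.5 2.8 4.1] yaw 40.54 j6 -46.53 jt6 -0.422 gap 0.417
T [ 0.637 -0.764  0.045] F [4.4 4.4 1.9] yaw 0.43 j6 -6.43 jt6 -0.42 gap 0.419
```

```bash
cat >> t.py <<'E'
raise SystemExit(int(abs(s["torque"][2])>0.11))
E
python3 -m jog '255 0 0 0 0 0 0.04;255 0 0 0 0 0 0.08;255 0 0 0 0 0 0.12;255 0 0 0 0 0 0.12' >/dev/null; python3 t.py && 
python3 -m jog '255 0 0 0 0 0 0.04;255 0 0 0 0 0 0.08;255 0 0 0 0 0 0.12;255 0 0 0 0 0 0.12' >/dev/null && python3 t.py &&
python3 -m jog '255 0 0 0 0 0 0.04;255 0 0 0 0 0 0.08;255 0 0 0 0 0 0.12;255 0 0 0 0 0 0.12' >/dev/null && python3 t.py &&
python3 -m jog '255 0 0 0 0 0 0.04;255 0 0 0 0 0 0.08;255 0 0 0 0 0 0.12;255 0 0 0 0 0 0.12' >/dev/null && python3 t.py &&
python3 -m jog '255 0 0 0 0 0 0.04;255 0 0 0 0 0 0.08;255 0 0 0 0 0 0.12;255 0 0 0 0 0 0.12' >/dev/null && python3 t.py &&
python3 -m jog '255 0 0 0 0 0 0.04;255 0 0 0 0 0 0.08;255 0 0 0 0 0 0.12;255 0 0 0 0 0 0.12' >/dev/null && python3 t.py
```

```text
T [ 0.651 -0.75   0.045] F [4.  3.6 2.4] yaw -6.38 j6 0.39 jt6 0.299 gap 0.417
T [ 0.542 -0.924  0.055] F [4.7 3.5 1.5] yaw -13.26 j6 7.26 jt6 0.298 gap 0.414
T [ 0.516 -0.95   0.121] F [5.5 3.8 0.4] yaw -20.14 j6 14.14 jt6 0.298 gap 0.417
```

```bash

for k in 1 2 3; do python3 -m jog '255 0 0 0 0 0 0' >/dev/null; python3 t.py; done
python3 -m jog '255 0 0 0 0 0 0.02;255 0 0 0 0 0 0.03;255 0 0 0 0 0 0.03' >/dev/null; python3 t.py
python3 -m jog '255 0 0 0 0 0 0' >/dev/null; python3 t.py
```

```text
T [ 0.597 -0.936  0.03 ] F [4.4 3.1 1.6] yaw -20.07 j6 14.07 jt6 0.064 gap 0.419
T [ 0.571 -0.965  0.035] F [4.9 3.3 0.3] yaw -20.06 j6 14.06 jt6 0.043 gap 0.42
T [ 0.548 -0.893  0.029] F [ 4.4  2.2 -0.1] yaw -20.06 j6 14.06 jt6 0.042 gap 0.415
T [ 0.522 -0.982  0.041] F [ 5.9  3.4 -0.1] yaw -21.79 j6 15.8 jt6 0.121 gap 0.412
T [ 0.53  -0.988  0.055] F [5.1 3.7 1. ] yaw -21.78 j6 15.78 jt6 0.058 gap 0.421
```

```bash
sed -i 's/>0.11/>0.15/' t.py
python3 -m jog '255 0 0 0 0 0 0.05;255 0 0 0 0 0 0.1;255 0 0 0 0 0 0.1' >/dev/null; python3 t.py && 
python3 -m jog '255 0 0 0 0 0 0.05;255 0 0 0 0 0 0.1;255 0 0 0 0 0 0.1' >/dev/null && python3 t.py && 
python3 -m jog '255 0 0 0 0 0 0.05;255 0 0 0 0 0 0.1;255 0 0 0 0 0 0.1' >/dev/null && python3 t.py && 
python3 -m jog '255 0 0 0 0 0 0.05;255 0 0 0 0 0 0.1;255 0 0 0 0 0 0.1' >/dev/null && python3 t.py && 
python3 -m jog '255 0 0 0 0 0 0.05;255 0 0 0 0 0 0.1;255 0 0 0 0 0 0.1' >/dev/null && python3 t.py && 
python3 -m jog '255 0 0 0 0 0 0.05;255 0 0 0 0 0 0.1;255 0 0 0 0 0 0.1' >/dev/null && python3 t.py && 
python3 -m jog '255 0 0 0 0 0 0.05;255 0 0 0 0 0 0.1;255 0 0 0 0 0 0.1' >/dev/null && python3 t.py && 
python3 -m jog '255 0 0 0 0 0 0.05;255 0 0 0 0 0 0.1;255 0 0 0 0 0 0.1' >/dev/null && python3 t.py
```

```text
T [ 0.448 -1.034  0.062] F [ 5.3  3.1 -0.3] yaw -27.6 j6 21.6 jt6 0.357 gap 0.42
T [ 0.394 -1.059  0.051] F [ 6.2  2.4 -0.3] yaw -33.33 j6 27.33 jt6 0.357 gap 0.413
T [ 0.402 -1.097  0.044] F [ 6.   2.2 -0.4] yaw -39.06 j6 33.06 jt6 0.357 gap 0.419
T [ 0.341 -1.138  0.11 ] F [ 6.9  2.5 -0.5] yaw -44.79 j6 38.79 jt6 0.356 gap 0.419
T [ 0.184 -1.186  0.034] F [ 6.7  2.7 -0.5] yaw -50.52 j6 44.52 jt6 0.356 gap 0.416
T [ 0.141 -1.174  0.243] F [ 6.3  0.8 -1.3] yaw -56.21 j6 50.22 jt6 0.567 gap 0.413
```

Torque jumped to 0.24 N m at yaw -56.2. I'll confirm with repeat readings while holding still.

```bash

for k in 1 2 3; do python3 -m jog '255 0 0 0 0 0 0' >/dev/null; python3 t.py; done
```

```text
T [ 0.168 -1.144  0.269] F [ 6.5  1.1 -0. ] yaw -56.12 j6 50.13 jt6 0.27 gap 0.419
T [ 0.173 -1.193  0.246] F [ 6.9  0.9 -0.3] yaw -56.12 j6 50.13 jt6 0.244 gap 0.418
T [ 0.226 -1.152  0.241] F [ 6.9  2.2 -1.1] yaw -56.12 j6 50.13 jt6 0.243 gap 0.417
```

```bash
python3 -m jog '255 0 0 0 0 0 0.02;255 0 0 0 0 0 0.04;255 0 0 0 0 0 0.04;255 0 0 0 0 0 0.04;255 0 0 0 0 0 0.04' >/dev/null; python3 t.py
```

```text
T [ 0.166 -1.188  0.343] F [ 8.1  1.2 -1.2] yaw -58.38 j6 52.4 jt6 0.357 gap 0.417
```

```bash
python3 -m jog '255 0 0 0 0 0 -0.07;255 0 0 0 0 0 -0.14;255 0 0 0 0 0 -0.21;255 0 0 0 0 0 -0.28;255 0 0 0 0 0 -0.35;255 0 0 0 0 0 -0.42;255 0 0 0 0 0 -0.49;255 0 0 0 0 0 -0.56;255 0 0 0 0 0 -0.63;255 0 0 0 0 0 -0.7;255 0 0 0 0 0 -0.77;255 0 0 0 0 0 -0.84' >/dev/null; python3 t.py;
python3 -m jog '255 0 0 0 0 0 -0.07;255 0 0 0 0 0 -0.14;255 0 0 0 0 0 -0.21;255 0 0 0 0 0 -0.28;255 0 0 0 0 0 -0.35;255 0 0 0 0 0 -0.42;255 0 0 0 0 0 -0.49;255 0 0 0 0 0 -0.56;255 0 0 0 0 0 -0.63;255 0 0 0 0 0 -0.7;255 0 0 0 0 0 -0.77;255 0 0 0 0 0 -0.84' >/dev/null; 
python3 -m jog '255 0 0 0 0 0 0;255 0 0 0 0 0 0;255 0 0 0 0 0 0' >/dev/null; python3 t.py
python3 -m jog '150 0 0 0 0 0 0;90 0 0 0 0 0 0;0 0 0 0 0 0 0;0 0 0 0 0 0 0;0 0 0 0 0 0 0;0 0 0 0 0 0 0;0 0 0 -2 0 0 0;0 0 0 -4 0 0 0;0 0 0 -6 0 0 0;0 0 0 -8 0 0 0;0 0 0 -8 0 0 0;0 0 0 -8 0 0 0';python3 t.py
python3 - <<'E'
from h import *
cv2.imwrite("pics/w3.png",arm.camera("wrist")[...,::-1])
E
```

```text
T [ 0.627 -0.81   0.015] F [4.1 3.6 0.5] yaw -10.14 j6 4.14 jt6 0.63 gap 0.421
T [ 1.056 -0.432  0.092] F [2.3 4.6 5.2] yaw 37.71 j6 -43.71 jt6 0.044 gap 0.418
time_s: 13.67
ee_pos: [0.5027, 0.0338, 0.2364]
eef_rot: [[-0.613, 0.79, 0.003], [0.79, 0.613, -0.001], [-0.002, 0.002, -1.0]]
wrist_force: [-0.6, -0.9, 0.2]
finger_gap: 1.001
gripper_force: 0.0
T [ 0.02  -0.037 -0.003] F [-0.6 -0.9  0.2] yaw 37.8 j6 -43.79 jt6 0.001 gap 1.001
```

View pics/w3.png

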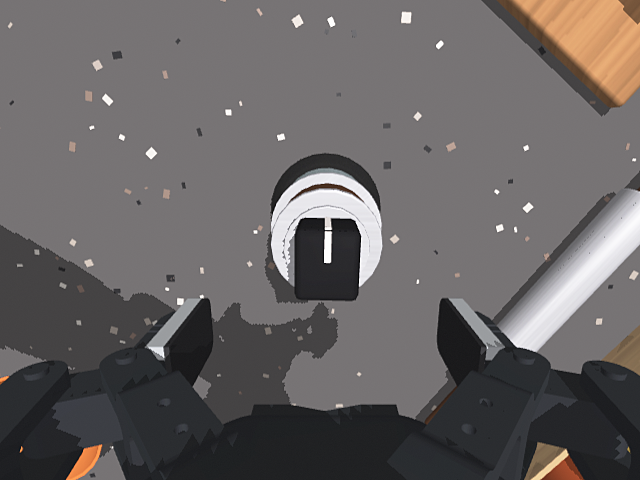

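The line is still square to the open jaws, running from (328,262) to (328,222). The knob therefore stayed with the gripper and now stands about 90° from first touch, released.

```bash
python3 -c "
from rig import arm
print(arm.finish_job())"
```

```text
the job is handed in; nothing more can be done
None
```

I turned the knob clockwise until it bottomed firmly at about 0.3 N m, backed it off about 90° from first touch and let go; the job is handed in, but no verdict came back.

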